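# Shim a forming block snug in its jig

## Robot

A 6-joint arm with a two-finger parallel gripper is mounted at the origin on the work surface; the furniture and walls round the work are solid. World frame = base frame: x ahead of the robot, y to its left, z up, the work surface at z = 0. Lengths are in m, angles in rad, forces in N, time in s.
With the tool pointing down it reaches from about 0.225 to 0.875 m from the base axis. Payload 3.4 kg.
Tool frame: the origin (TCP) lies between the finger pads; the fingertips stand env.tips_ahead ahead of it and the grasp point (between the pads) lies 2 mm behind it (env.tips_ahead is the distance from the TCP to the fingertips, in m); z points along the fingers, y is the line along which they close (so a half turn about z gives the same grasp; the last joint's range is limited). The gripper opens to 85 mm and grips with 20 to 120 N. Pads are 22 mm wide; open, the fingers measure 114 mm over their backs; the gripper's body (76 mm by 85 mm) begins 54 mm behind the grasp point. The pads swing forward as they close: fully open they stand 13 mm farther back than shut.
Start: joints at [-1.248, 0.276, 1.505, -0, 1.361, -0.121], TCP at [0.247, -0.519, 0.211] pointing down, gripper open.
Joint ranges: [-2.89, 2.89], [-0.75, 2.08], [0.22, 2.7], [-1.18, 4.32], [0.11, 2.71], [-2.7, 2.7]. Speed limits (rad/s): [2.57, 2.57, 3.14, 3.14, 3.14, 3.14].

## Interface

Orientations are given as a rotation vector (axis times angle).
In Python, from workcell import env gives the robot as it stands.
- The arm moves only by the shell command python3 -m crank 'ROWS' [FORCE]. ROWS is JSON, a list of rows, each an object of numbers: "rx", "ry", "rz": the turn, a rotation vector about the world's x, y, z in rad; "dx", "dy", "dz": the shift along the world's x, y, z in mm; "jaw": the opening, from 0 (shut) to 1 (fully open). In form: [{"rx": .., "ry": .., "rz": .., "dx": .., "dy": .., "dz": .., "jaw": ..}, ...]. A call has 1 to 20 rows; each row is the pose to reach, as a shift and turn from the pose commanded when the call began; what a row does not reach only later rows make up. A row lasts 1/10 s, in which the tool goes at most 50 mm and 8.59 degrees, less where a joint would pass 70% of its speed; a pose out of reach is approached as far as the arm can. A call with a gripper value outside its range is refused whole. The fingers move at their own pace and stop on an object; FORCE is the grip in N (left out, the last holds). Time passes only in rows, so rows that repeat a pose let the fingers close. It gives the time, the measured TCP pose, the force, the opening and the grip force at its end, in the units of the state.
- env.read_state(): the state, without advancing time (a new reading comes with each control period).
- env.camera(name): name is "scene" or "top" or "wrist"; returns (picture, depth): 480x640x3 uint8, red, green, blue; 480x640 float32, m along the optical axis (not along the pixel's ray), 0 where there is no reading.
- env.calibration(name): a dict with "camera_matrix" (3x3 intrinsics, pixels), "world_from_camera" (4x4, takes a point from camera to world coordinates). Camera axes: x right, y down, z forward; pixel columns grow to the right and rows downward; lengths in m; the calibration is good to about 2 mm. A picture is of the moment at which its call begins: read the wrist's pose just before it. calibration takes no time and is no camera call; for the wrist camera it gives the pose at the moment of the call.
- env.finish_job(): hands the job in; it is judged then, once.
The state is a dict: "time_s": time; "q": joint angles; "joint_velocities": joint speeds; "joint_efforts": joint torques, N m; "tool_pos": TCP position; "eef_rot": TCP orientation; "force": force on the tool from outside, world axes, zero at the start; "ft_torque": the same for the moment, N m; "grip_width": opening from 0.0 (shut) to 1.0 (fully open); "grasp_force": force on a finger pad.
Only numpy, scipy, OpenCV 4.12 (cv2) and the standard library are available. Lean on these libraries where they do the work, as an engineer would, in place of code of your own. Each camera call takes 0.05 s, during which the arm holds its last target. There are 200 camera calls.

## Task

The wooden forming block in the jig's lane is too short for it: pack out the gap between the block and the steel end stop with the metal spacer plates, adding them one at a time, until the gap is snug and another plate would not go in. Each plate used must stand upright in the gap, fully down on the board; leave the plates that are not needed on the bench, clear of the jig, and do not disturb the other things on the bench.

Things in the scene. Friction and masses are not known exactly. Their poses are not given: they have to be found in the camera images.
- jig: Plywood jig fixed to the bench, board 12 mm thick, x -85..120, y -76..84 mm of its axes; origin under it on the bench, z up, x along the lanes from near fence (face at x -47 mm, 22 mm above board) to end stop. Two lanes 50 mm wide between rails 10 mm high: the working lane at y = -32 mm, with steel stop and a dark arm over it; an open parking bay at y = +40 mm.
- hold_down (a point): Middle of the lower face of the jig's dark hold-down arm, 165 mm above the bench. The arm is 50 mm wide and reaches from 10 mm before the stop's face to 34 mm beyond it; its screw's knob reaches up to 244 mm, its rubber foot down to 150 mm. A hand held straight down over the gap hits the arm: lean it back 30 degrees towards the near fence and bring plates in below the arm.
- stop_face (a point): Middle of the lane at the foot of the end stop's face, on the board (12 mm above the bench); axes as the jig's. The stop is 36 mm high, 16 thick, 60 wide. The gap lies at negative x, between this face and the far end of the block in the lane; empty it is 22 or 40 mm long: it takes one plate or two, 4 mm to spare. Tongues overhang: slide the first up to the block.
- form_long: Long wooden forming block, 100 x 44 x 32 mm, screwed down, either in the working lane or in the parking bay. Origin at the middle of the lower edge of its near end, against the near fence; own x along its length towards the far end. In the working lane it leaves a gap of 22 mm.
- form_short: Short wooden forming block, 82 x 44 x 32 mm, screwed down in the other of the two places. Origin and axes as for the long one. In the working lane it leaves a gap of 40 mm.
- spacer_a: One of three alike aluminium spacer plates standing loose on the bench, 80 g: 18 mm thick (own x), 46 wide (y), 36 high; foot 40 wide, edges rounded 3 mm. A grip tongue 26 mm wide (y), 6 thick rises from its top, leaning 30 degrees towards own -x (at first to the robot's right); tip 74 mm up, overhanging the -x face by 13 mm. Origin: middle of the foot. In the gap own x lies along the lane, tongue over the block.
- spacer_a_grip (a point): Grip point of that plate's tongue, on its middle, 62 mm above the foot and 13 mm to own -x of the plate's origin, 32 mm up along the leaning tongue; pinch it here across its 26 mm width (own y), with fingers along the tongue.
- spacer_b: One of three alike aluminium spacer plates standing loose on the bench, 80 g: 18 mm thick (own x), 46 wide (y), 36 high; foot 40 wide, edges rounded 3 mm. A grip tongue 26 mm wide (y), 6 thick rises from its top, leaning 30 degrees towards own -x (at first to the robot's right); tip 74 mm up, overhanging the -x face by 13 mm. Origin: middle of the foot. In the gap own x lies along the lane, tongue over the block.
- spacer_b_grip (a point): Grip point of that plate's tongue, on its middle, 62 mm above the foot and 13 mm to own -x of the plate's origin, 32 mm up along the leaning tongue; pinch it here across its 26 mm width (own y), with fingers along the tongue.
- spacer_c: One of three alike aluminium spacer plates standing loose on the bench, 80 g: 18 mm thick (own x), 46 wide (y), 36 high; foot 40 wide, edges rounded 3 mm. A grip tongue 26 mm wide (y), 6 thick rises from its top, leaning 30 degrees towards own -x (at first to the robot's right); tip 74 mm up, overhanging the -x face by 13 mm. Origin: middle of the foot. In the gap own x lies along the lane, tongue over the block.
- spacer_c_grip (a point): Grip point of that plate's tongue, on its middle, 62 mm above the foot and 13 mm to own -x of the plate's origin, 32 mm up along the leaning tongue; pinch it here across its 26 mm width (own y), with fingers along the tongue.
- glue_bottle: Bystander: small white glue bottle standing on its red cap, 35 x 47 x 90 mm; origin at its underside.
- water_tub: Bystander: small round translucent tub, 74 mm across, 34 mm high; origin at its underside.
- burnisher: Bystander: turned wooden burnisher lying on the bench, 28 x 68 x 28 mm; origin at its underside.
- pine_block: Bystander: planed pine batten, 45 x 355 x 44 mm, lying on the bench left of the jig; own y along its length; origin at the middle of its underside.
Not all that is in view belongs to the job. What is shaped like the spacer_c but pink is not meant. Leave any blue or pink look-alike of the spacer_b alone.

How it is judged:
By the outcome, as a careful person would: the job done as asked, in the order asked, and still so for the second after the job is handed in, with the robot touching nothing.
It also fails if it takes over 64 s, if anything falls off the work surface, if the arm or the gripper's body presses on something with over 40 N, if the wrist force passes 120 N, or if a joint passes its speed limit or range.

## Working session

There is one attempt and no reset: what is moved stays moved. The work goes in short steps, Python scripts to look and compute and a shell command to move; the robot and the scene stay as the last step left them, time stands still between calls to the robot, and variables do not carry over. Pictures are saved under pics/ and viewed, at most 10 in all, crops included, and the job is handed in when it is done.

```bash
ls; mkdir -p pics; cat > h.py <<'E'
import numpy as np,cv2
from workcell import env
def grab(n,tag):
    c=env.calibration(n); p,d=env.camera(n)
    cv2.imwrite(f'pics/{tag}.png',p[:,:,::-1]); np.savez(f'{tag}.npz',p=p,d=d,K=c['camera_matrix'],T=c['world_from_camera'])
def load(tag):
    z=np.load(f'{tag}.npz'); return z['p'],z['d'],z['K'],z['T']
def ray(tag,u,v):
    _,_,K,T=load(tag); r=T[:3,:3]@np.linalg.solve(K,[u,v,1.]); return T[:3,3],r
def onz(tag,u,v,z):
    o,r=ray(tag,u,v); return o+r*(z-o[2])/r[2]
def cloud(tag):
    p,d,K,T=load(tag); v,u=np.mgrid[:480,:640]
    c=np.stack([(u-K[0,2])/K[0,0]*d,(v-K[1,2])/K[1,1]*d,d],-1); return c@T[:3,:3].T+T[:3,3]
def proj(tag,P):
    _,_,K,T=load(tag); c=T[:3,:3].T@(np.array(P)-T[:3,3]); q=K@c; return q[:2]/q[2]
E
python3 - <<'E'
from h import *
for n in('scene','top','wrist'): grab(n,n); print(n,env.calibration(n)['world_from_camera'].round(3).tolist())
s=env.read_state();print(s,env.tips_ahead)
E
```

```text
pics
scene [[0.554, -0.368, 0.747, -0.502], [-0.832, -0.221, 0.509, -0.741], [-0.023, -0.903, -0.429, 0.756], [0.0, 0.0, 0.0, 1.0]]
top [[-0.026, -0.99, 0.141, 0.467], [-1.0, 0.027, 0.007, 0.036], [-0.011, -0.14, -0.99, 1.206], [0.0, 0.0, 0.0, 1.0]]
wrist [[0.429, -0.862, -0.269, 0.316], [-0.904, -0.41, -0.126, -0.486], [-0.002, 0.297, -0.955, 0.373], [0.0, 0.0, 0.0, 1.0]]
{'time_s': 0.15, 'q': array([-1.24798183e+00,  2.76454056e-01,  1.50582314e+00,  6.52007945e-07,
        1.36070348e+00, -1.21006822e-01]), 'joint_velocities': array([ 0.00104609, -0.00252974, -0.00506869,  0.00026422, -0.00125506,
        0.00095157]), 'joint_efforts': array([ 1.67450322e-03, -4.17143691e+01, -2.46032810e+01, -1.16675451e-04,
        7.62250973e-03, -1.64725151e-05]), 'tool_pos': array([ 0.24676101, -0.51890128,  0.21024363]), 'eef_rot': array([-3.06320961e+00, -6.91141000e-01,  2.18535250e-04]), 'force': array([-0.68360454, -0.11270472, -0.16683674]), 'ft_torque': array([-0.03770016,  0.00819892,  0.00952527]), 'grasp_force': 0.0, 'grip_width': 0.9975224286569837} 0.017
```

View pics/top.png

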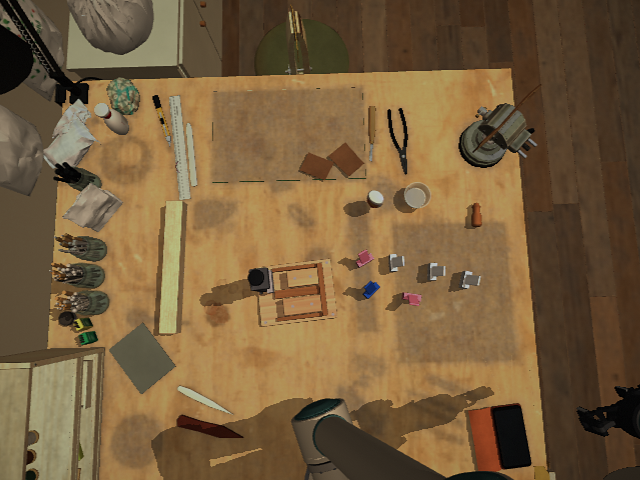

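View pics/scene.png

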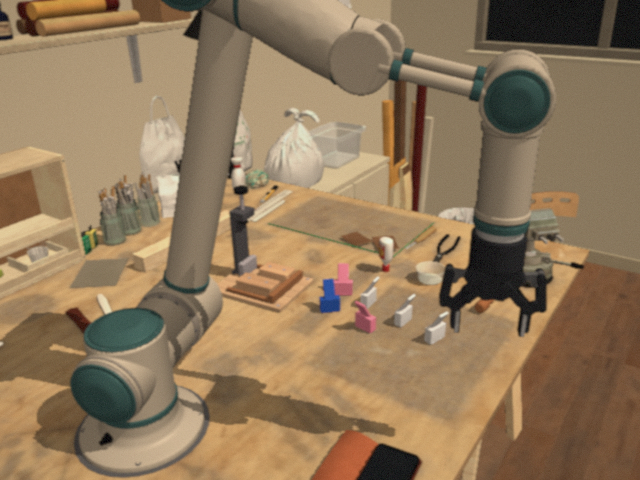

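Top view: the jig is at about (297,292), with its stop and dark arm at the left (260,280). Grey plates stand at (397,262), (437,271) and (470,281). Look-alikes are pink at (364,259) and (412,298), and blue at (371,290). I'll choose the grey ones; a close crop comes next.

```bash
python3 - <<'E'
from h import *
p,d,K,T=load('top')
c=p[235:335,235:495,::-1]; cv2.imwrite('pics/topcrop.png',cv2.resize(c,None,fx=3,fy=3,interpolation=cv2.INTER_CUBIC))
C=cloud('top')
for u,v in[(397,262),(437,271),(470,281),(297,310),(260,280),(300,273),(312,293)]: print(u,v,C[v,u].round(3))
E
```

```text
397 262 [ 0.563 -0.141  0.057]
437 271 [ 0.537 -0.244  0.057]
470 281 [ 0.508 -0.329  0.054]
297 310 [0.445 0.125 0.039]
260 280 [0.516 0.189 0.243]
300 273 [0.542 0.115 0.044]
312 293 [0.489 0.085 0.021]
```

View pics/topcrop.png

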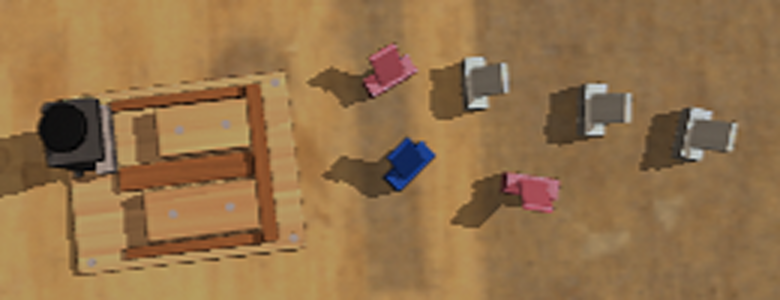

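The crop shows grey plates at crop px (487,83), (607,108) and (710,133); none of the pink or blue ones match. The working lane (upper) holds the shorter block (91 px against 115 px), so the gap is 40 mm and takes two plates. Next I'll move the wrist camera over the plates.

```bash
python3 -m crank '[{"dx":253,"dy":240,"dz":90,"rz":1.127,"jaw":0.7},{"dx":253,"dy":240,"dz":90,"rz":1.127,"jaw":0.7},{"dx":253,"dy":240,"dz":90,"rz":1.127,"jaw":0.7},{"dx":253,"dy":240,"dz":90,"rz":1.127,"jaw":0.7},{"dx":253,"dy":240,"dz":90,"rz":1.127,"jaw":0.7},{"dx":253,"dy":240,"dz":90,"rz":1.127,"jaw":0.7},{"dx":253,"dy":240,"dz":90,"rz":1.127,"jaw":0.7},{"dx":253,"dy":240,"dz":90,"rz":1.127,"jaw":0.7},{"dx":253,"dy":240,"dz":90,"rz":1.127,"jaw":0.7},{"dx":253,"dy":240,"dz":90,"rz":1.127,"jaw":0.7},{"dx":253,"dy":240,"dz":90,"rz":1.127,"jaw":0.7}]' && python3 - <<'E'
from h import *
grab('wrist','w1'); p,d,K,T=load('w1'); print(K,T.round(3)); print(env.read_state()['q'].round(2))
E
```

```text
invalid input
```

```bash
python3 -m crank '[{"rx":0,"ry":0,"rz":1.127,"dx":253,"dy":240,"dz":90,"jaw":0.7},{"rx":0,"ry":0,"rz":1.127,"dx":253,"dy":240,"dz":90,"jaw":0.7},{"rx":0,"ry":0,"rz":1.127,"dx":253,"dy":240,"dz":90,"jaw":0.7},{"rx":0,"ry":0,"rz":1.127,"dx":253,"dy":240,"dz":90,"jaw":0.7},{"rx":0,"ry":0,"rz":1.127,"dx":253,"dy":240,"dz":90,"jaw":0.7},{"rx":0,"ry":0,"rz":1.127,"dx":253,"dy":240,"dz":90,"jaw":0.7},{"rx":0,"ry":0,"rz":1.127,"dx":253,"dy":240,"dz":90,"jaw":0.7},{"rx":0,"ry":0,"rz":1.127,"dx":253,"dy":240,"dz":90,"jaw":0.7},{"rx":0,"ry":0,"rz":1.127,"dx":253,"dy":240,"dz":90,"jaw":0.7},{"rx":0,"ry":0,"rz":1.127,"dx":253,"dy":240,"dz":90,"jaw":0.7},{"rx":0,"ry":0,"rz":1.127,"dx":253,"dy":240,"dz":90,"jaw":0.7}]' && python3 - <<'E'
from h import *
grab('wrist','w1'); p,d,K,T=load('w1'); print(K,T.round(3)); print(env.read_state()['q'].round(2))
E
```

```text
time_s: 1.25
tool_pos: [0.4988, -0.2801, 0.3003]
eef_rot: [-2.223, -2.218, 0.001]
force: [-0.4, -0.4, -0.4]
grip_width: 0.699
grasp_force: 0.0
[[333.29827961   0.         319.71526934]
 [  0.         333.29827961 240.29628036]
 [  0.           0.           1.        ]] [[ 1.    -0.003 -0.002  0.5  ]
 [-0.004 -0.955 -0.297 -0.204]
 [-0.001  0.297 -0.955  0.463]
 [ 0.     0.     0.     1.   ]]
[-0.63  0.24  1.34 -0.    1.56 -0.63]
```

View pics/w1.png

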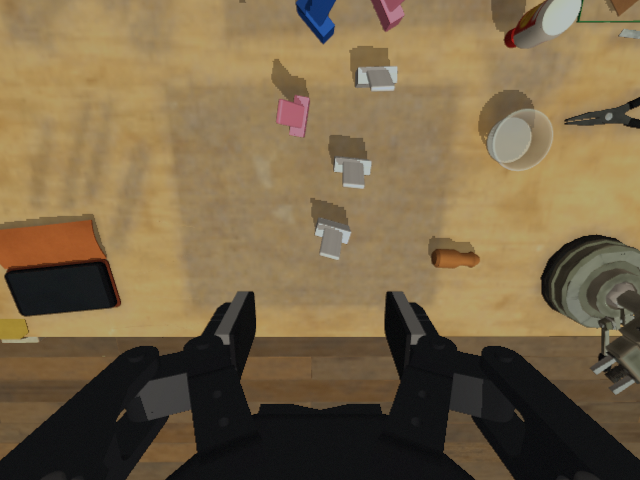

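Wrist view: the grey plates are at px (377,77), (352,170) and (333,238). The pink look-alike is at (293,115), and blue and pink are at the top edge. I'll measure the plates and move on for a jig view.

```bash
python3 -m crank '[{"rx":0,"ry":0,"rz":0,"dx":10,"dy":50,"dz":10,"jaw":0.7},{"rx":0,"ry":0,"rz":0,"dx":10,"dy":110,"dz":30,"jaw":0.7},{"rx":0,"ry":0,"rz":0,"dx":10,"dy":170,"dz":40,"jaw":0.7},{"rx":0,"ry":0,"rz":0,"dx":10,"dy":220,"dz":40,"jaw":0.7},{"rx":0,"ry":0,"rz":0,"dx":10,"dy":220,"dz":40,"jaw":0.7},{"rx":0,"ry":0,"rz":0,"dx":10,"dy":220,"dz":40,"jaw":0.7}]' && cat >> h.py <<'E'
def plates(tag):
    p,d,K,T=load(tag); C=cloud(tag); hsv=cv2.cvtColor(p,cv2.COLOR_RGB2HSV)
    m=((hsv[...,1]<60)&(hsv[...,2]>90)&(C[...,2]>.025)&(C[...,2]<.085)&(d>0)&(C[...,0]>.4)&(C[...,0]<.62)&(C[...,1]<-.08)&(C[...,1]>-.42)).astype(np.uint8)
    n,l,st,_=cv2.connectedComponentsWithStats(m)
    out=[]
    for i in range(1,n):
        if st[i,4]<150: continue
        P=C[l==i]; top=P[(P[:,2]>.031)&(P[:,2]<.0385)]; hi=P[P[:,2]>.046]
        r=cv2.minAreaRect((top[:,:2]*1000).astype(np.float32))
        print(tag,st[i,:2]+st[i,2:4]//2,'n',len(P),'top z %.4f'%np.median(top[:,2]),'rect',[np.round(x,1) for x in r],
          'tongue mean',hi.mean(0).round(4),'maxz %.4f'%P[:,2].max())
        tip=hi[hi[:,2]>hi[:,2].max()-.006]; print('   tip',tip.mean(0).round(4), 'dir', np.round(np.degrees(np.arctan2(*(top[:,:2].mean(0)-tip[:,:2].mean(0))[::-1])),1), 'tongue rect',[np.round(x,1) for x in cv2.minAreaRect((hi[:,:2]*1000).astype(np.float32))])
E
python3 - <<'E'
from h import *
grab('wrist','w2'); plates('w1'); plates('w2'); print(env.read_state()['q'].round(2))
E
```

```text
time_s: 1.9
tool_pos: [0.5092, -0.0571, 0.3416]
eef_rot: [-2.219, -2.224, -0.002]
force: [-0.5, 0.3, -0.2]
grip_width: 0.701
grasp_force: 0.0
w1 [377  79] n 855 top z 0.0356 rect [array([ 565.8, -135. ]), array([45.2, 18.1]), np.float64(1.6)] tongue mean [ 0.5656 -0.1469  0.064 ] maxz 0.0755
   tip [ 0.5663 -0.1531  0.0729] dir 96.3 tongue rect [array([ 566. , -145.8]), array([26.1, 21.2]), np.float64(2.7)]
w1 [353 173] n 838 top z 0.0356 rect [array([ 539.9, -238.7]), array([17.8, 45.8]), np.float64(84.5)] tongue mean [ 0.5384 -0.2499  0.0628] maxz 0.0753
   tip [ 0.538  -0.2565  0.0728] dir 86.7 tongue rect [array([ 538.6, -249.3]), array([22.5, 25.6]), np.float64(86.1)]
w1 [333 240] n 862 top z 0.0355 rect [array([ 515.5, -326.1]), array([17.9, 45.9]), np.float64(74.1)] tongue mean [ 0.5121 -0.3367  0.0624] maxz 0.0758
   tip [ 0.5105 -0.3435  0.0729] dir 75.6 tongue rect [array([ 512.2, -337.4]), array([20.8, 26. ]), np.float64(73.6)]
w2 [357 254] n 688 top z 0.0354 rect [array([ 565.4, -134.2]), array([44.9, 18. ]), np.float64(0.3)] tongue mean [ 0.5658 -0.1452  0.0619] maxz 0.0755
   tip [ 0.566  -0.1521  0.0724] dir 93.7 tongue rect [array([ 566. , -145.5]), array([25.3, 22.6]), np.float64(1.4)]
w2 [339 317] n 695 top z 0.0354 rect [array([ 539.5, -238. ]), array([18.1, 45.9]), np.float64(84.5)] tongue mean [ 0.5382 -0.2488  0.0616] maxz 0.0757
   tip [ 0.5376 -0.2558  0.0726] dir 84.8 tongue rect [array([ 538., -249.]), array([22.3, 24.8]), np.float64(87.6)]
w2 [323 365] n 684 top z 0.0354 rect [array([ 515.2, -326. ]), array([19.4, 46.2]), np.float64(73.4)] tongue mean [ 0.512  -0.3359  0.0612] maxz 0.0759
   tip [ 0.5102 -0.3425  0.0725] dir 75.4 tongue rect [array([ 512.2, -336. ]), array([21.3, 25.6]), np.float64(71.7)]
[-0.25  0.13  1.38 -0.    1.63 -0.25]
```

View pics/w2.png

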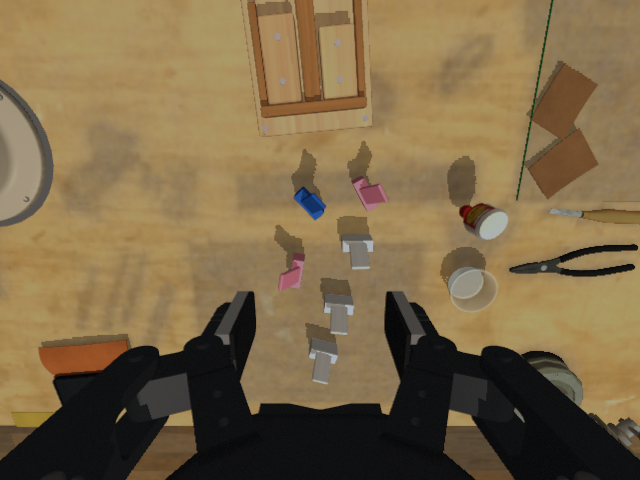

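Both views agree to about 1 mm: plate top z is 0.0355, the size is 18x46, and the tips are at 0.074. The jig is cut off at the top of w2; the long block (px 278,55) is in the left bay and the short one (340,60) is in the working lane. I'll move closer to the jig.

```bash
python3 -m crank '[{"rx":0,"ry":0,"rz":0,"dx":10,"dy":40,"dz":0,"jaw":0.7},{"rx":0,"ry":0,"rz":0,"dx":10,"dy":75,"dz":0,"jaw":0.7},{"rx":0,"ry":0,"rz":0,"dx":10,"dy":75,"dz":0,"jaw":0.7},{"rx":0,"ry":0,"rz":0,"dx":10,"dy":75,"dz":0,"jaw":0.7}]' && python3 - <<'E'
from h import *
grab('wrist','w3'); p=load('w3')[0]
cv2.imwrite('pics/w3c.png',cv2.resize(p[0:260,180:440,::-1],None,fx=2.3,fy=2.3,interpolation=cv2.INTER_CUBIC))
E
```

```text
time_s: 2.35
tool_pos: [0.52, 0.0141, 0.3405]
eef_rot: [2.222, 2.22, -0.002]
force: [-0.7, -1.0, -0.0]
grip_width: 0.702
grasp_force: 0.0
```

View pics/w3c.png

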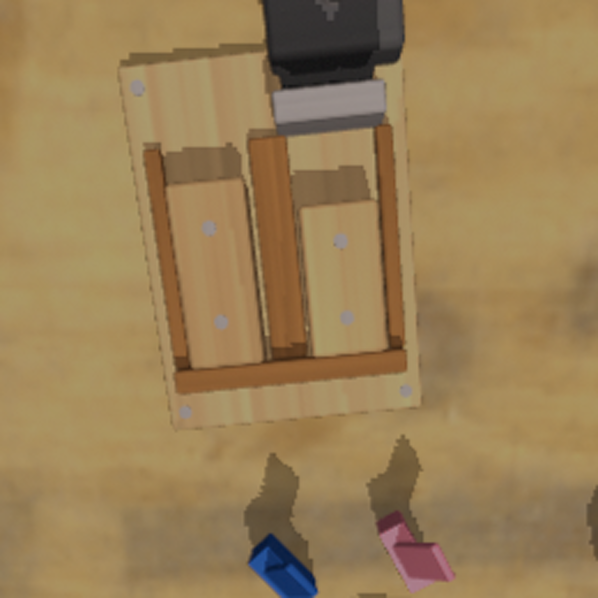

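The crop clearly shows the short block in the right (working) lane, from crop (305,205) to (390,355), with the 40 mm gap above it and the stop at (330,103). Now the jig geometry.

```bash
python3 - <<'E'
from h import *
C=cloud('w3')
def comp(u,v,z0,z1):
    m=((C[...,2]>z0)&(C[...,2]<z1)).astype(np.uint8); n,l=cv2.connectedComponents(m)
    P=C[l==l[v,u]]; r=cv2.minAreaRect((P[:,:2]*1000).astype(np.float32))
    print((u,v),C[v,u].round(4),len(P),'z %.4f'%np.median(P[:,2]),[np.round(x,1) for x in r]); return P,r
P,r=comp(329,122,.040,.049); a,ra=comp(270,120,.040,.049); S,rs=comp(323,45,.044,.053)
print(cv2.boxPoints(r).round(1).tolist(),cv2.boxPoints(ra).round(1).tolist(),cv2.boxPoints(rs).round(1).tolist())
m=(C[...,2]>.009)&(C[...,2]<.0145); m[:, :240]=0;m[:,420:]=0;m[200:]=0
B=C[m]; rb=cv2.minAreaRect((B[:,:2]*1000).astype(np.float32)); print('board',rb,np.median(B[:,2]))
# two-view check: ray to short block's near fence-side screws
for u,v in[(347,241),(347,317)]:
    x,y=u/2.3+180,v/2.3; print(onz('w3',x,y,.044).round(4), 'in w2 px', proj('w2',onz('w3',x,y,.044)).round(1))
E
```

```text
(329, 122) [0.5325 0.1084 0.0441] 2220 z 0.0434 [array([532.3, 109. ]), array([43.9, 81.9]), np.float64(5.3)]
(270, 120) [0.4558 0.1111 0.0427] 2723 z 0.0434 [array([459.8, 111.3]), array([44. , 99.9]), np.float64(5.3)]
(323, 45) [0.5246 0.1962 0.0473] 837 z 0.0475 [array([524. , 199.3]), array([59.9, 20.4]), np.float64(4.4)]
[[506.6000061035156, 147.8000030517578], [514.2000122070312, 66.19999694824219], [557.9000244140625, 70.30000305175781], [550.2999877929688, 151.89999389648438]] [[433.29998779296875, 159.0], [442.5, 59.5], [486.3999938964844, 63.599998474121094], [477.1000061035156, 163.0]] [[493.29998779296875, 207.1999969482422], [494.8999938964844, 186.8000030517578], [554.5999755859375, 191.39999389648438], [553.0, 211.8000030517578]]
board ((494.265625, 129.08506774902344), (159.9154815673828, 204.71749877929688), 5.304112434387207) 0.011549489474439817
[0.5347 0.1292 0.044 ] in w2 px [340.2  42.9]
[0.535  0.0887 0.044 ] in w2 px [339.8  79.2]
```

Jig: the board is 160x205 and the block centre matches the model to 0.1 mm, giving jig yaw 95.3°. Stop face is at (524.8,189.7). Now I'll compute the grasp for the nearest plate.

```bash
cat >> h.py <<'E'
from scipy.spatial.transform import Rotation as R
R0=R.from_matrix(np.array([[0,1.,0],[1,0,0],[0,0,-1]]))
def delta(name,origin,yaw,foot,back=0):
    """origin xy (mm) of the plate, yaw deg, foot height mm -> row from present pose"""
    s=env.read_state(); ro=R.from_euler('z',yaw-90,degrees=True)*R.from_euler('x',30,degrees=True)*R0
    ux=np.array([np.cos(np.radians(yaw)),np.sin(np.radians(yaw)),0]); g=np.array([*origin,foot+62.])-13*ux
    t=g+ro.as_matrix()[:,2]*(2-back); r=(ro*R.from_rotvec(s['eef_rot']).inv()).as_rotvec()
    print(name,'d',(t-s['tool_pos']*1000).round(1),'r',r.round(3),'tcp',t.round(1))
def jx(X,dy=0): return np.array([531.73-.0924*X-.9957*dy,114.99+.9957*X-.0924*dy])
E
python3 - <<'E'
from h import *
for b in(80,0): delta(f'A back{b}',(565.6,-134.7),91.2,0,b)
E
```

```text
A back80 d [  46.7 -200.4 -211. ] r [0.525 0.004 0.022] tcp [ 566.7 -186.7  129.5]
A back0 d [  45.9 -160.4 -280.3] r [0.525 0.004 0.022] tcp [ 565.9 -146.7   60.3]
```

```bash
python3 -m crank '[{"rx":0.1,"ry":0.001,"rz":0.004,"dx":10,"dy":-40,"dz":-20,"jaw":0.6},{"rx":0.2,"ry":0.002,"rz":0.008,"dx":20,"dy":-80,"dz":-45,"jaw":0.6},{"rx":0.3,"ry":0.002,"rz":0.013,"dx":30,"dy":-120,"dz":-75,"jaw":0.6},{"rx":0.4,"ry":0.003,"rz":0.017,"dx":40,"dy":-155,"dz":-110,"jaw":0.6},{"rx":0.5,"ry":0.004,"rz":0.021,"dx":46,"dy":-185,"dz":-150,"jaw":0.6},{"rx":0.525,"ry":0.004,"rz":0.022,"dx":46.7,"dy":-200,"dz":-190,"jaw":0.6},{"rx":0.525,"ry":0.004,"rz":0.022,"dx":46.7,"dy":-200.4,"dz":-211,"jaw":0.6},{"rx":0.525,"ry":0.004,"rz":0.022,"dx":46.7,"dy":-200.4,"dz":-211,"jaw":0.6},{"rx":0.525,"ry":0.004,"rz":0.022,"dx":46.7,"dy":-200.4,"dz":-211,"jaw":0.6}]' && python3 - <<'E'
from h import *
print(env.read_state()['q'].round(2)); delta('A',(565.6,-134.7),91.2,0,0); delta('A80',(565.6,-134.7),91.2,0,80)
grab('wrist','w4'); plates('w4')
E
```

```text
time_s: 3.3
tool_pos: [0.5663, -0.1861, 0.1302]
eef_rot: [-1.905, -1.944, -0.514]
force: [-0.7, 0.2, -0.1]
grip_width: 0.6
grasp_force: 0.0
[-0.69  0.53  1.44  0.39  1.54 -0.8 ]
A d [ -0.4  39.4 -69.9] r [-0.002  0.002  0.001] tcp [ 565.9 -146.7   60.3]
A80 d [ 0.4 -0.6 -0.6] r [-0.002  0.002  0.001] tcp [ 566.7 -186.7  129.5]
w4 [320 239] n 1365 top z 0.0355 rect [array([ 566.2, -135.1]), array([45.6, 17.7]), np.float64(1.4)] tongue mean [ 0.5664 -0.148   0.0656] maxz 0.0753
   tip [ 0.5666 -0.1533  0.0728] dir 92.2 tongue rect [array([ 566.3, -146. ]), array([25.9, 20.9]), np.float64(1.1)]
w4 [284 377] n 2451 top z 0.0355 rect [array([ 540.4, -238.8]), array([18., 45.]), np.float64(84.1)] tongue mean [ 0.5388 -0.249   0.0619] maxz 0.0754
   tip [ 0.5371 -0.2551  0.0723] dir 74.8 tongue rect [array([ 539.2, -248.9]), array([21.3, 25.6]), np.float64(86.5)]
```

```bash
python3 -m crank '[{"rx":0,"ry":0,"rz":0,"dx":0,"dy":20,"dz":-35,"jaw":0.6},{"rx":0,"ry":0,"rz":0,"dx":0,"dy":39,"dz":-69.5,"jaw":0.6},{"rx":0,"ry":0,"rz":0,"dx":0,"dy":39,"dz":-69.5,"jaw":0.6},{"rx":0,"ry":0,"rz":0,"dx":0,"dy":39,"dz":-69.5,"jaw":0.2},{"rx":0,"ry":0,"rz":0,"dx":0,"dy":39,"dz":-69.5,"jaw":0.2},{"rx":0,"ry":0,"rz":0,"dx":0,"dy":39,"dz":-69.5,"jaw":0.2},{"rx":0,"ry":0,"rz":0,"dx":0,"dy":39,"dz":-69.5,"jaw":0.2},{"rx":0,"ry":0,"rz":0,"dx":0,"dy":39,"dz":-69.5,"jaw":0.2}]' 50
```

```text
time_s: 4.15
tool_pos: [0.567, -0.1464, 0.0611]
eef_rot: [-1.904, -1.947, -0.514]
force: [-0.8, -0.0, -0.5]
grip_width: 0.2
grasp_force: 0.0
```

```bash
python3 - <<'E'
from h import *
grab('wrist','w5'); print(env.read_state()['grip_width'],env.read_state()['grasp_force']); delta('A',(565.9,-134.9),91.2,0,0)
E
```

```text
0.19823190406797256 0.0
A d [-0.7 -0.7 -0.6] r [-0.001  0.003 -0.001] tcp [ 566.2 -146.9   60.3]
```

View pics/w5.png

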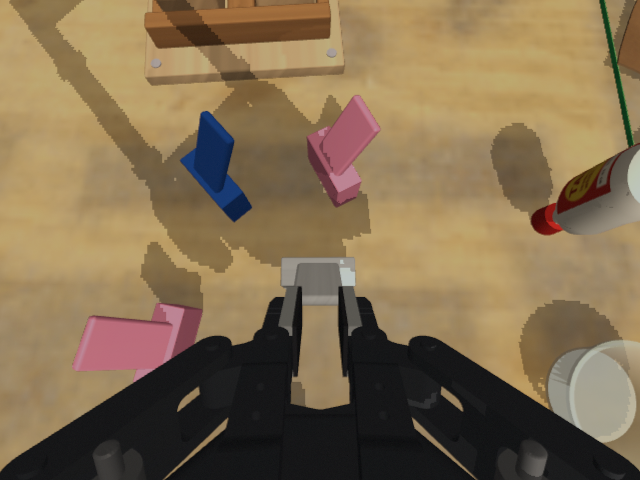

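Plate A is at px (318,275). The fingers are astride the tongue but apparently not clamped yet (nonlinear opening), so I'll close further.

```bash
python3 -m crank '[{"rx":0,"ry":0,"rz":0,"dx":0,"dy":0,"dz":0,"jaw":0},{"rx":0,"ry":0,"rz":0,"dx":0,"dy":0,"dz":0,"jaw":0},{"rx":0,"ry":0,"rz":0,"dx":0,"dy":0,"dz":0,"jaw":0},{"rx":0,"ry":0,"rz":0,"dx":0,"dy":0,"dz":0,"jaw":0}]' 50
```

```text
time_s: 4.6
tool_pos: [0.5665, -0.1457, 0.0603]
eef_rot: [-1.903, -1.946, -0.513]
force: [-0.4, -0.6, 0.1]
grip_width: 0.001
grasp_force: 0.0
```

```bash
python3 - <<'E'
from h import *
grab('wrist','w6'); C5=cloud('w5');C6=cloud('w6')
s=env.read_state(); t=s['tool_pos']; z=R.from_rotvec(s['eef_rot']).as_matrix()[:,2]; print('z',z.round(3))
for n,P in(('tcp',t),('tips',t+.017*z),('grip',[.566,-.1477,.062]),('tip',[.5662,-.156,.074]),('base',[.566,-.135,.036])): print(n,np.round(P,4),proj('w6',P).round(1))
for tag,C in(('w5',C5),('w6',C6)):
  for v in range(255,345,8): print(tag,v,[(u,(C[v,u]*1000).round(0).astype(int).tolist()) for u in(298,320,344)])
E
```

```text
z [-0.009  0.501 -0.865]
tcp [ 0.5666 -0.1457  0.0603] [318.7 286.5]
tips [ 0.5664 -0.1372  0.0456] [318.8 274. ]
grip [ 0.566  -0.1477  0.062 ] [317.5 290. ]
tip [ 0.5662 -0.156   0.074 ] [317.5 305.4]
base [ 0.566 -0.135  0.036] [318.2 272.3]
w5 255 [(298, [551, -118, -2]), (320, [567, -118, -1]), (344, [585, -118, 0])]
w5 263 [(298, [554, -130, 35]), (320, [567, -130, 36]), (344, [582, -129, 35])]
w5 271 [(298, [555, -137, 47]), (320, [568, -136, 46]), (344, [582, -134, 35])]
w5 279 [(298, [556, -142, 57]), (320, [568, -142, 58]), (344, [582, -139, 35])]
w5 287 [(298, [558, -149, 87]), (320, [568, -147, 65]), (344, [578, -149, 89])]
w5 295 [(298, [558, -153, 95]), (320, [568, -152, 73]), (344, [578, -153, 95])]
w5 303 [(298, [559, -157, 101]), (320, [568, -156, 74]), (344, [578, -156, 101])]
w5 311 [(298, [559, -160, 105]), (320, [568, -158, -1]), (344, [577, -160, 107])]
w5 319 [(298, [559, -163, 103]), (320, [568, -164, -2]), (344, [577, -163, 111])]
w5 327 [(298, [559, -166, 103]), (320, [568, -169, 0]), (344, [577, -165, 115])]
w5 335 [(298, [559, -169, 103]), (320, [569, -175
[... 386 characters left out ...]
(320, [567, -141, 55]), (344, [582, -139, 35])]
w6 287 [(298, [556, -147, 65]), (320, [567, -148, 86]), (344, [582, -143, 34])]
w6 295 [(298, [557, -151, 73]), (320, [567, -152, 95]), (344, [584, -146, 0])]
w6 303 [(298, [558, -156, 92]), (320, [567, -156, 101]), (344, [578, -155, 92])]
w6 311 [(298, [558, -159, 98]), (320, [567, -159, 107]), (344, [577, -159, 98])]
w6 319 [(298, [559, -162, 103]), (320, [567, -162, 111]), (344, [577, -162, 102])]
w6 327 [(298, [560, -165, 118]), (320, [568, -165, 115]), (344, [576, -165, 118])]
w6 335 [(298, [560, -167, 124]), (320, [568, -168, 113]), (344, [575, -167, 125])]
w6 343 [(298, [560, -170, 126]), (320, [568, -171, 111]), (344, [575, -169, 125])]
```

View pics/w6.png

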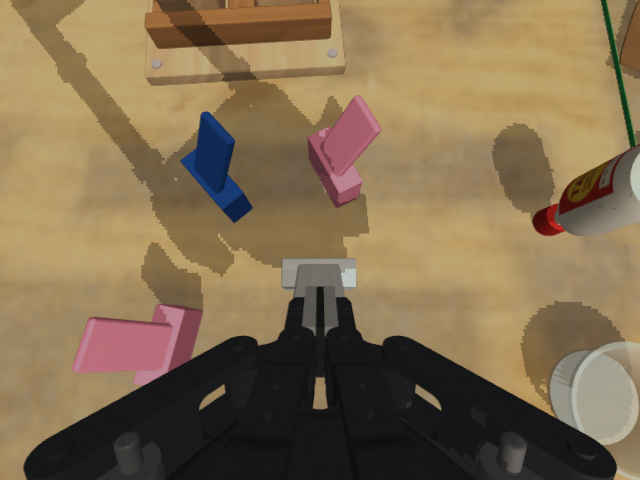

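Fully shut, the fingertips show at px (320,287), i.e. on the axis at about z 0.08. That is about 40 mm short of where tool_pos + tips_ahead puts them (0.0456); finger spacing in w1 agrees. So the real fingers end about 40 mm farther back than reported. I'll open, advance about 38 mm along the tool axis watching the force, and close.

```bash
python3 -m crank '[{"rx":0,"ry":0,"rz":0,"dx":0,"dy":0,"dz":0,"jaw":0.6},{"rx":0,"ry":0,"rz":0,"dx":0,"dy":0,"dz":0,"jaw":0.6},{"rx":0,"ry":0,"rz":0,"dx":0,"dy":0,"dz":0,"jaw":0.6},{"rx":0,"ry":0,"rz":0,"dx":0,"dy":0,"dz":0,"jaw":0.6},{"rx":0,"ry":0,"rz":0,"dx":-0.2,"dy":6,"dz":-10.4,"jaw":0.6},{"rx":0,"ry":0,"rz":0,"dx":-0.3,"dy":12,"dz":-20.8,"jaw":0.6},{"rx":0,"ry":0,"rz":0,"dx":-0.3,"dy":15,"dz":-26,"jaw":0.6},{"rx":0,"ry":0,"rz":0,"dx":-0.3,"dy":15,"dz":-26,"jaw":0.6}]' 50 && python3 - <<'E'
from h import *
grab('wrist','w7'); C=cloud('w7'); print(env.read_state()['tool_pos'])
p=load('w7')[0]
for v in range(255,330,6): print(v,[(u,(C[v,u]*1000).round(0).astype(int).tolist(),p[v,u].tolist()) for u in(270,280,290,320)])
E
```

```text
time_s: 5.45
tool_pos: [0.5653, -0.1294, 0.0332]
eef_rot: [-1.901, -1.944, -0.512]
force: [-0.6, 0.2, -0.0]
grip_width: 0.597
grasp_force: 0.0
[ 0.56582017 -0.12997774  0.03373128]
255 [(270, [566, -145, 212], [138, 115, 74]), (280, [540, -107, -1], [137, 115, 76]), (290, [546, -107, -1], [139, 116, 77]), (320, [565, -106, -1], [137, 112, 72])]
261 [(270, [533, -111, 0], [135, 111, 71]), (280, [540, -111, 0], [134, 110, 73]), (290, [546, -110, -2], [135, 111, 73]), (320, [566, -110, -1], [138, 115, 74])]
267 [(270, [534, -115, -1], [135, 112, 74]), (280, [540, -114, -1], [136, 111, 72]), (290, [546, -114, -1], [134, 111, 73]), (320, [566, -114, -1], [137, 113, 73])]
273 [(270, [534, -118, -1], [134, 110, 73]), (280, [540, -118, -2], [137, 112, 73]), (290, [547, -118, -1], [134, 111, 73]), (320, [566, -118, -1], [135, 111, 71])]
279 [(270, [534, -122, 0], [131, 108, 72]), (280, [540, -122, -1], [133, 112, 79]), (290, [547, -122, 0], [132, 111, 80]), (320, [566, -122, -1], [131, 112, 83])]
285 [(270, [534, -126, -1], [132, 110, 75]), (280, [545, -129, 36], [157, 152, 142]), (290, [550,
[... 543 characters left out ...]
66, -139, 52], [118, 114, 106])]
309 [(270, [535, -141, -1], [176, 149, 103]), (280, [545, -142, 35], [156, 151, 142]), (290, [551, -141, 35], [156, 151, 142]), (320, [566, -142, 57], [118, 114, 106])]
315 [(270, [535, -145, -1], [169, 145, 103]), (280, [541, -145, -1], [169, 145, 103]), (290, [548, -144, -2], [156, 135, 98]), (320, [566, -144, 62], [118, 113, 106])]
321 [(270, [535, -148, 0], [167, 145, 105]), (280, [542, -148, -1], [165, 141, 101]), (290, [548, -148, 0], [151, 129, 94]), (320, [566, -147, 65], [117, 113, 106])]
327 [(270, [536, -152, 0], [164, 140, 102]), (280, [542, -152, -1], [163, 139, 99]), (290, [554, -150, 67], [105, 96, 81]), (320, [566, -149, 68], [117, 113, 106])]
```

```bash
python3 -m crank '[{"rx":0,"ry":0,"rz":0,"dx":0.3,"dy":4.5,"dz":-7.8,"jaw":0.6},{"rx":0,"ry":0,"rz":0,"dx":0.3,"dy":4.5,"dz":-7.8,"jaw":0.6},{"rx":0,"ry":0,"rz":0,"dx":0.3,"dy":4.5,"dz":-7.8,"jaw":0.1},{"rx":0,"ry":0,"rz":0,"dx":0.3,"dy":4.5,"dz":-7.8,"jaw":0.1},{"rx":0,"ry":0,"rz":0,"dx":0.3,"dy":4.5,"dz":-7.8,"jaw":0.1},{"rx":0,"ry":0,"rz":0,"dx":0.3,"dy":4.5,"dz":-7.8,"jaw":0.1},{"rx":0,"ry":0,"rz":0,"dx":0.3,"dy":4.5,"dz":-7.8,"jaw":0.1}]' 60 && python3 - <<'E'
from h import *
grab('wrist','w8'); C=cloud('w8'); print(env.read_state()['tool_pos'])
for v in range(285,345,6): print(v,[(u,(C[v,u]*1000).round(0).astype(int).tolist()) for u in(292,298,320,344)])
E
```

```text
time_s: 6.2
tool_pos: [0.5668, -0.1265, 0.0268]
eef_rot: [-1.903, -1.947, -0.513]
force: [-0.7, -0.1, 0.9]
grip_width: 0.293
grasp_force: 58.8
[ 0.56677665 -0.12648198  0.02680011]
285 [(292, [553, -127, 36]), (298, [556, -127, 36]), (320, [567, -126, 35]), (344, [580, -126, 36])]
291 [(292, [555, -131, 53]), (298, [556, -130, 36]), (320, [567, -129, 35]), (344, [580, -129, 35])]
297 [(292, [555, -134, 53]), (298, [557, -133, 43]), (320, [568, -133, 42]), (344, [579, -132, 39])]
303 [(292, [555, -136, 52]), (298, [557, -136, 47]), (320, [568, -136, 45]), (344, [579, -136, 46])]
309 [(292, [555, -139, 52]), (298, [558, -139, 52]), (320, [568, -139, 53]), (344, [578, -138, 52])]
315 [(292, [555, -142, 56]), (298, [558, -142, 56]), (320, [568, -141, 57]), (344, [578, -141, 57])]
321 [(292, [556, -144, 60]), (298, [558, -144, 61]), (320, [568, -144, 59]), (344, [578, -144, 60])]
327 [(292, [556, -146, 65]), (298, [559, -146, 66]), (320, [568, -146, 64]), (344, [578, -146, 65])]
333 [(292, [557, -149, 69]), (298, [559, -149, 68]), (320, [568, -148, 68]), (344, [577, -148, 69])]
339 [(292, [557, -151, 73]), (298, [559, -151, 73]), (320, [568, -150, 72]), (344, [577, -150, 72])]
```

Gripped: 59 N and opening 0.293 (25 mm, right for the tongue). I'll lift, then check the plate in hand.

```bash
python3 -m crank '[{"rx":0,"ry":0,"rz":0,"dx":0,"dy":0,"dz":15,"jaw":0.1},{"rx":0,"ry":0,"rz":0,"dx":0,"dy":0,"dz":50,"jaw":0.1},{"rx":0,"ry":0,"rz":0,"dx":0,"dy":0,"dz":95,"jaw":0.1},{"rx":0,"ry":0,"rz":0,"dx":0,"dy":0,"dz":110,"jaw":0.1},{"rx":0,"ry":0,"rz":0,"dx":0,"dy":0,"dz":110,"jaw":0.1}]' 60 && python3 - <<'E'
from h import *
grab('wrist','w9'); C=cloud('w9'); s=env.read_state(); print(s['tool_pos'],s['grip_width'],s['force'])
for tag in('w8','w9'):
  C=cloud(tag); off=.110 if tag=='w9' else 0
  m=(abs(C[...,2]-off-.0355)<.003); m[:270]=0;m[330:]=0;m[:,:260]=0;m[:,380:]=0
  P=C[m]*1000; print(tag,len(P),P.mean(0).round(1),[np.round(x,1) for x in cv2.minAreaRect(P[:,:2].astype(np.float32))])
delta('now',(566.6,-135),91.2,110,-39.3)
delta('over near',jx(0),95.3,75,-39.3)
delta('over gap',jx(47),95.3,60,-39.3)
delta('down',jx(47),95.3,12,-39.3)
E
```

```text
time_s: 6.75
tool_pos: [0.568, -0.1271, 0.1397]
eef_rot: [-1.905, -1.952, -0.516]
force: [0.1, 0.5, -1.3]
grip_width: 0.288
grasp_force: 59.0
[ 0.56681257 -0.12661078  0.13753263] 0.2894303584927928 [ 0.5502227  -0.20873115 -1.03096911]
w8 714 [ 566.9 -128.2   35.7] [array([ 567. , -129.2]), array([46. ,  6.8]), np.float64(1.3)]
w9 382 [ 568.4 -128.   147.9] [array([ 568.2, -129.4]), array([45.9,  6.2]), np.float64(1.2)]
now d [-0.4 -0.7 -1.3] r [ 0.001  0.004 -0.001] tcp [ 566.4 -127.4  136.2]
over near d [-35.8 249.2 -36.3] r [0.001 0.004 0.07 ] tcp [531.  122.6 101.2]
over gap d [-40.1 296.  -51.3] r [0.001 0.004 0.07 ] tcp [526.7 169.4  86.2]
down d [-40.1 296.  -99.3] r [0.001 0.004 0.07 ] tcp [526.7 169.4  38.2]
```

```bash
python3 -m crank '[{"rx":0,"ry":0,"rz":0.01,"dx":-5,"dy":35,"dz":0,"jaw":0.1},{"rx":0,"ry":0,"rz":0.02,"dx":-10,"dy":75,"dz":0,"jaw":0.1},{"rx":0,"ry":0,"rz":0.04,"dx":-20,"dy":120,"dz":0,"jaw":0.1},{"rx":0,"ry":0,"rz":0.06,"dx":-28,"dy":165,"dz":0,"jaw":0.1},{"rx":0,"ry":0,"rz":0.07,"dx":-34,"dy":205,"dz":-10,"jaw":0.1},{"rx":0,"ry":0,"rz":0.07,"dx":-36,"dy":240,"dz":-30,"jaw":0.1},{"rx":0,"ry":0,"rz":0.07,"dx":-38,"dy":270,"dz":-40,"jaw":0.1},{"rx":0,"ry":0,"rz":0.07,"dx":-40,"dy":290,"dz":-48,"jaw":0.1},{"rx":0,"ry":0,"rz":0.07,"dx":-40,"dy":296,"dz":-51,"jaw":0.1},{"rx":0,"ry":0,"rz":0.07,"dx":-40,"dy":296,"dz":-51,"jaw":0.1}]' 60 && python3 - <<'E'
from h import *
s=env.read_state(); print(s['q'].round(2),s['force'].round(1)); delta('down',jx(47),95.3,12,-39.3)
grab('wrist','w10');C=cloud('w10'); p=load('w10')[0]
m=(abs(C[...,2]-.0955)<.004); m[:260]=0;m[340:]=0;m[:,:250]=0;m[:,390:]=0
P=C[m]*1000; r=cv2.minAreaRect(P[:,:2].astype(np.float32)); print(len(P),P.mean(0).round(1),r, 'expect centre',jx(47))
c=C[(abs(C[...,2]-.0435)<.003)&(abs(C[...,0]-.53)<.05)&(C[...,1]<.17)]; print(len(c))
E
```

```text
time_s: 7.8
tool_pos: [0.5251, 0.1703, 0.084]
eef_rot: [-1.825, -2.004, -0.489]
force: [1.1, 0.4, -0.4]
grip_width: 0.29
grasp_force: 59.0
[-0.17  0.39  1.83  0.56  1.14 -0.56] [ 1.1  0.4 -0.4]
down d [  1.6  -0.9 -45.8] r [-0.001 -0.002 -0.001] tcp [526.7 169.4  38.2]
877 [525.5 167.5  94.1] ((525.694091796875, 166.7036590576172), (45.8841552734375, 8.360978126525879), 5.2670392990112305) expect centre [527.3872 161.7879]
3365
```

```bash
python3 -m crank '[{"rx":0,"ry":0,"rz":0,"dx":1,"dy":0,"dz":-15,"jaw":0.1},{"rx":0,"ry":0,"rz":0,"dx":1,"dy":0,"dz":-32,"jaw":0.1},{"rx":0,"ry":0,"rz":0,"dx":1,"dy":0,"dz":-32,"jaw":0.1}]' 60 && cat >> h.py <<'E'
def inhand(tag,zt,X):
    grab('wrist',tag);C=cloud(tag); m=(abs(C[...,2]-zt)<.004); m[:270]=0;m[340:]=0;m[:,:250]=0;m[:,390:]=0
    P=C[m]*1000
    # in jig coordinates: x along lane, y across relative to lane centre
    q=P[:,:2]-jx(0); x=q@np.array([-.0924,.9957]); y=q@np.array([-.9957,-.0924])
    print(tag,len(P),'z',np.median(P[:,2]).round(1),'front x',np.percentile(x,98).round(1),'want',X+9,'y range',np.percentile(y,[1,99]).round(1),'yaw',cv2.minAreaRect(P[:,:2].astype(np.float32))[2])
E
python3 - <<'E'
from h import *
s=env.read_state(); print(s['force'].round(1),s['tool_pos']); inhand('w11',.061,47)
E
```

```text
time_s: 8.15
tool_pos: [0.5265, 0.1685, 0.0513]
eef_rot: [-1.829, -2.001, -0.489]
force: [-0.9, 0.1, -1.1]
grip_width: 0.29
grasp_force: 59.0
[-0.9  0.1 -1.1] [0.52653924 0.1685364  0.05129485]
w11 824 z 60.2 front x 54.4 want 56 y range [-22.8  22.7] yaw 5.189135551452637
```

```bash
python3 -m crank '[{"rx":0,"ry":0,"rz":0,"dx":0,"dy":2,"dz":0,"jaw":0.1},{"rx":0,"ry":0,"rz":0,"dx":0,"dy":2,"dz":-4,"jaw":0.1},{"rx":0,"ry":0,"rz":0,"dx":0,"dy":2,"dz":-8,"jaw":0.1},{"rx":0,"ry":0,"rz":0,"dx":0,"dy":2,"dz":-11,"jaw":0.1},{"rx":0,"ry":0,"rz":0,"dx":0,"dy":2,"dz":-11,"jaw":0.1}]' 60 && python3 - <<'E'
from h import *
s=env.read_state(); print(s['force'].round(1),s['tool_pos']); inhand('w12',.049,47)
E
```

```text
time_s: 8.7
tool_pos: [0.5273, 0.1718, 0.0423]
eef_rot: [-1.827, -2.004, -0.492]
force: [0.4, 0.6, -0.7]
grip_width: 0.29
grasp_force: 59.0
[ 0.4  0.6 -0.7] [0.52727851 0.17180285 0.04227231]
w12 666 z 51.0 front x 57.6 want 56 y range [-23.8  21.7] yaw 5.316749095916748
```

```bash
python3 -m crank '[{"rx":0,"ry":0,"rz":0,"dx":-0.5,"dy":0,"dz":-1.5,"jaw":0.1},{"rx":0,"ry":0,"rz":0,"dx":-0.5,"dy":0,"dz":-3,"jaw":0.1},{"rx":0,"ry":0,"rz":0,"dx":-0.5,"dy":0,"dz":-3.5,"jaw":0.1},{"rx":0,"ry":0,"rz":0,"dx":-0.5,"dy":0,"dz":-3.5,"jaw":0.1}]' 60 && python3 - <<'E'
from h import *
s=env.read_state(); print(s['force'].round(1),s['tool_pos']); inhand('w13',.047,47)
E
```

```text
time_s: 9.15
tool_pos: [0.527, 0.1718, 0.0391]
eef_rot: [-1.827, -2.005, -0.493]
force: [0.6, -0.5, -0.8]
grip_width: 0.291
grasp_force: 59.0
[ 0.6 -0.5 -0.8] [0.52702757 0.17178841 0.03905002]
w13 730 z 47.9 front x 57.6 want 56 y range [-23.6  21.9] yaw 5.327495574951172
```

```bash
python3 -m crank '[{"rx":0,"ry":0,"rz":0,"dx":-0.3,"dy":-1.5,"dz":-0.5,"jaw":0.1},{"rx":0,"ry":0,"rz":0,"dx":-0.3,"dy":-3,"dz":-0.7,"jaw":0.1},{"rx":0,"ry":0,"rz":0,"dx":-0.3,"dy":-4.5,"dz":-0.7,"jaw":0.1},{"rx":0,"ry":0,"rz":0,"dx":-0.3,"dy":-5.5,"dz":-0.7,"jaw":0.1},{"rx":0,"ry":0,"rz":0,"dx":-0.3,"dy":-5.5,"dz":-0.7,"jaw":0.1}]' 60 && python3 - <<'E'
from h import *
s=env.read_state(); print(s['force'].round(1),s['tool_pos']); inhand('w14',.047,44)
E
```

```text
time_s: 9.7
tool_pos: [0.5269, 0.167, 0.0387]
eef_rot: [-1.827, -2.003, -0.495]
force: [1.2, 3.2, 0.5]
grip_width: 0.296
grasp_force: 59.3
[1.2 3.2 0.5] [0.52687065 0.16704918 0.03874896]
w14 724 z 47.7 front x 52.8 want 53 y range [-22.9  22.5] yaw 5.2806596755981445
```

Contact with the block (3.2 N), the front face is at 52.8 as expected (53), and the foot is down. I'll release and back out along the tongue.

```bash
python3 -m crank '[{"rx":0,"ry":0,"rz":0,"dx":0,"dy":0,"dz":-0.5,"jaw":0.5},{"rx":0,"ry":0,"rz":0,"dx":0,"dy":0,"dz":-0.5,"jaw":0.5},{"rx":0,"ry":0,"rz":0,"dx":0,"dy":0,"dz":-0.5,"jaw":0.5},{"rx":0,"ry":0,"rz":0,"dx":0.5,"dy":-5,"dz":9,"jaw":0.5},{"rx":0,"ry":0,"rz":0,"dx":2,"dy":-20,"dz":35,"jaw":0.5},{"rx":0,"ry":0,"rz":0,"dx":4,"dy":-40,"dz":70,"jaw":0.5},{"rx":0,"ry":0,"rz":0,"dx":6,"dy":-60,"dz":104,"jaw":0.5},{"rx":0,"ry":0,"rz":0,"dx":6,"dy":-60,"dz":104,"jaw":0.5}]' 60 && python3 - <<'E'
from h import *
inhand('w15',.047,44); C=cloud('w15'); q=C[...,:2]*1000-jx(0); x=q@np.array([-.0924,.9957]); y=q@np.array([-.9957,-.0924])
m=(abs(C[...,2]-.0475)<.003)&(abs(y)<35)&(x>30)&(x<110)
P=C[m]*1000; X=x[m]; print(np.histogram(X,np.arange(30,110,4)), 'plate z',np.median(P[X<58,2]),'yaw',cv2.minAreaRect(P[X<58][:,:2].astype(np.float32)),'front',np.percentile(X[X<60],99),'stop',np.percentile(X[X>65],1))
delta('B80',(539.9,-238.4),84.5,0,80-39.3); delta('B0',(539.9,-238.4),84.5,0,-39.3)
plates('w15')
E
```

```text
time_s: 10.55
tool_pos: [0.5369, 0.1032, 0.1471]
eef_rot: [-1.834, -2.011, -0.502]
force: [1.1, -0.1, -0.0]
grip_width: 0.497
grasp_force: 0.0
w15 2466 z 43.6 front x 9.3 want 53 y range [-20.2  51.8] yaw 5.150915145874023
(array([  1,  68,  92, 100, 143, 158,   0,   0,   0,   0,   0, 297, 286,
       278, 265, 206,   4,   0,   0]), array([ 30,  34,  38,  42,  46,  50,  54,  58,  62,  66,  70,  74,  78,
        82,  86,  90,  94,  98, 102, 106])) plate z 47.455354117071835 yaw ((527.8583374023438, 156.65208435058594), (45.47188949584961, 21.945358276367188), 4.2073235511779785) front 52.457508325362554 stop 74.8355847187003
B80 d [   1.8 -374.9  -49.5] r [ 0.001  0.008 -0.186] tcp [ 536.8 -270.6   95.5]
B0 d [   5.7 -335.1 -118.7] r [ 0.001  0.008 -0.186] tcp [ 540.6 -230.8   26.2]
```

Plate 1 stands at 52.5 with its top level with the stop; 22.3 mm remains to the stop (74.8). Now plate B.

```bash
python3 -m crank '[{"rx":0,"ry":0,"rz":-0.02,"dx":0,"dy":-30,"dz":20,"jaw":0.5},{"rx":0,"ry":0,"rz":-0.04,"dx":0,"dy":-75,"dz":30,"jaw":0.5},{"rx":0,"ry":0,"rz":-0.08,"dx":0,"dy":-122,"dz":30,"jaw":0.5},{"rx":0,"ry":0,"rz":-0.12,"dx":0,"dy":-170,"dz":30,"jaw":0.5},{"rx":0,"ry":0,"rz":-0.15,"dx":0,"dy":-218,"dz":30,"jaw":0.5},{"rx":0,"ry":0,"rz":-0.18,"dx":0,"dy":-266,"dz":20,"jaw":0.5},{"rx":0,"ry":0.005,"rz":-0.186,"dx":1,"dy":-312,"dz":0,"jaw":0.5},{"rx":0,"ry":0.005,"rz":-0.186,"dx":2,"dy":-350,"dz":-25,"jaw":0.5},{"rx":0,"ry":0.005,"rz":-0.186,"dx":2,"dy":-375,"dz":-49,"jaw":0.5},{"rx":0,"ry":0.005,"rz":-0.186,"dx":2,"dy":-375,"dz":-49,"jaw":0.5}]' 60 && python3 - <<'E'
from h import *
grab('wrist','w16'); plates('w16'); delta('B0',(539.9,-238.4),84.5,0,-39.3)
E
```

```text
time_s: 11.6
tool_pos: [0.5328, -0.2708, 0.0884]
eef_rot: [-2.024, -1.832, -0.537]
force: [-0.4, 1.2, 0.4]
grip_width: 0.5
grasp_force: 0.0
w16 [326 253] n 2058 top z 0.0354 rect [array([ 539.9, -239.2]), array([17.8, 45.1]), np.float64(84.2)] tongue mean [ 0.5386 -0.2517  0.0652] maxz 0.0753
   tip [ 0.5381 -0.257   0.0728] dir 83.9 tongue rect [array([ 538.8, -249.9]), array([20.9, 25.9]), np.float64(83.7)]
w16 [302 385] n 2481 top z 0.0354 rect [array([ 515.6, -326.4]), array([18.1, 45.8]), np.float64(73.8)] tongue mean [ 0.5142 -0.3309  0.0524] maxz 0.0597
   tip [ 0.5133 -0.3328  0.0562] dir 68.7 tongue rect [array([ 514.4, -330.5]), array([ 8.7, 25.8]), np.float64(76.5)]
B0 d [  7.2  37.9 -64.4] r [-0.006 -0.007 -0.   ] tcp [ 540.6 -230.8   26.2]
```

```bash
python3 -m crank '[{"rx":0,"ry":0,"rz":0,"dx":0,"dy":0,"dz":0,"jaw":0.5},{"rx":0,"ry":0,"rz":0,"dx":0,"dy":0,"dz":0,"jaw":0.5},{"rx":0,"ry":0,"rz":0,"dx":0,"dy":0,"dz":0,"jaw":0.5}]' 60 && python3 - <<'E'
from h import *
grab('wrist','w17'); plates('w17'); delta('B0',(539.9,-239),84.3,0,-39.3); delta('B40',(539.9,-239),84.3,0,-9)
E
```

```text
time_s: 11.95
tool_pos: [0.5351, -0.2676, 0.0946]
eef_rot: [-2.023, -1.843, -0.541]
force: [-0.0, 0.5, -0.8]
grip_width: 0.505
grasp_force: 0.0
w17 [322 260] n 2039 top z 0.0355 rect [array([ 539.8, -239.1]), array([18. , 45.4]), np.float64(84.4)] tongue mean [ 0.5387 -0.2515  0.065 ] maxz 0.0753
   tip [ 0.5381 -0.257   0.0728] dir 84.4 tongue rect [array([ 538.8, -249.8]), array([21., 26.]), np.float64(84.7)]
w17 [299 386] n 2234 top z 0.0354 rect [array([ 515.6, -326.4]), array([18.3, 46.1]), np.float64(73.5)] tongue mean [ 0.5142 -0.3301  0.0512] maxz 0.0578
   tip [ 0.5133 -0.3315  0.054 ] dir 64.5 tongue rect [array([ 514.6, -329.6]), array([ 7.7, 25.9]), np.float64(76.6)]
B0 d [  5.5  36.4 -68.3] r [-0.001 -0.002 -0.007] tcp [ 540.7 -231.4   26.2]
B40 d [  4.   21.3 -42.1] r [-0.001 -0.002 -0.007] tcp [ 539.2 -246.5   52.5]
```

```bash
python3 -m crank '[{"rx":0,"ry":0,"rz":-0.005,"dx":3,"dy":14,"dz":-26,"jaw":0.5},{"rx":0,"ry":0,"rz":-0.005,"dx":4,"dy":28,"dz":-52,"jaw":0.5},{"rx":0,"ry":0,"rz":-0.005,"dx":5,"dy":36.5,"dz":-68,"jaw":0.5},{"rx":0,"ry":0,"rz":-0.005,"dx":5,"dy":36.5,"dz":-68,"jaw":0.5},{"rx":0,"ry":0,"rz":-0.005,"dx":5,"dy":36.5,"dz":-68,"jaw":0.5}]' 60 && python3 - <<'E'
from h import *
delta('B0',(539.9,-239),84.3,0,-39.3); print(env.read_state()['force'].round(1))
E
```

```text
time_s: 12.5
tool_pos: [0.5402, -0.2321, 0.0262]
eef_rot: [-2.029, -1.837, -0.542]
force: [-0.5, 0.0, 0.6]
grip_width: 0.498
grasp_force: 0.0
B0 d [0.4 0.7 0. ] r [-0.001 -0.002 -0.001] tcp [ 540.7 -231.4   26.2]
[-0.5  0.   0.6]
```

```bash
python3 -m crank '[{"rx":0,"ry":0,"rz":0,"dx":0.4,"dy":0.5,"dz":0,"jaw":0.1},{"rx":0,"ry":0,"rz":0,"dx":0.4,"dy":0.5,"dz":0,"jaw":0.1},{"rx":0,"ry":0,"rz":0,"dx":0.4,"dy":0.5,"dz":0,"jaw":0.1},{"rx":0,"ry":0,"rz":0,"dx":0.4,"dy":0.5,"dz":0,"jaw":0.1},{"rx":0,"ry":0,"rz":0,"dx":0.4,"dy":0.5,"dz":0,"jaw":0.1},{"rx":0,"ry":0,"rz":0,"dx":0.4,"dy":0.5,"dz":15,"jaw":0.1},{"rx":0,"ry":0,"rz":0,"dx":0.4,"dy":0.5,"dz":60,"jaw":0.1},{"rx":0,"ry":0,"rz":0,"dx":0.4,"dy":0.5,"dz":105,"jaw":0.1},{"rx":0,"ry":0,"rz":0,"dx":0.4,"dy":0.5,"dz":110,"jaw":0.1},{"rx":0,"ry":0,"rz":0,"dx":0.4,"dy":0.5,"dz":110,"jaw":0.1},{"rx":0,"ry":0,"rz":0,"dx":0.4,"dy":0.5,"dz":110,"jaw":0.1}]' 60 && python3 - <<'E'
from h import *
delta('now',(539.9,-239),84.3,110,-39.3)
for X,f in((-10,95),(25,60),(50,55),(64,50),(64,24),(64,12)): delta(f'X{X} foot{f}',jx(X),95.3,f,-39.3)
# free space of arm: lowest cloud points near the hold-down, from w3
C=cloud('w3'); q=C[...,:2]*1000-jx(0); x=q@np.array([-.0924,.9957]); y=q@np.array([-.9957,-.0924])
m=(C[...,2]>.12)&(C[...,2]<.26)&(abs(y)<60)&(x>40); print('arm front x',np.percentile(x[m],[1,5,50]).round(1),'y',np.percentile(y[m],[1,99]).round(1))
E
```

```text
time_s: 13.6
tool_pos: [0.5394, -0.2313, 0.1347]
eef_rot: [-2.028, -1.835, -0.541]
force: [-0.1, 0.3, -1.4]
grip_width: 0.29
grasp_force: 59.0
now d [ 1.2 -0.   1.6] r [-0.002 -0.005 -0.001] tcp [ 540.7 -231.4  136.2]
X-10 foot95 d [ -7.5 344.  -13.4] r [-0.002 -0.005  0.191] tcp [531.9 112.7 121.2]
X25 foot60 d [-10.7 378.8 -48.4] r [-0.002 -0.005  0.191] tcp [528.7 147.5  86.2]
X50 foot55 d [-13.  403.7 -53.4] r [-0.002 -0.005  0.191] tcp [526.4 172.4  81.2]
X64 foot50 d [-14.3 417.7 -58.4] r [-0.002 -0.005  0.191] tcp [525.1 186.3  76.2]
X64 foot24 d [-14.3 417.7 -84.4] r [-0.002 -0.005  0.191] tcp [525.1 186.3  50.2]
X64 foot12 d [-14.3 417.7 -96.4] r [-0.002 -0.005  0.191] tcp [525.1 186.3  38.2]
arm front x [64.7 65.  71.5] y [-24.   24.4]
```

Plate 2 must come in above plate 1's leaning tongue (tip at 86 mm), then follow its slope down. I'll go to a standoff at X=10 with the foot at 115 mm and check the hand geometry against the arm.

```bash
python3 -m crank '[{"rx":0,"ry":0,"rz":0.03,"dx":0,"dy":35,"dz":4,"jaw":0.1},{"rx":0,"ry":0,"rz":0.06,"dx":0,"dy":80,"dz":7,"jaw":0.1},{"rx":0,"ry":0,"rz":0.09,"dx":0,"dy":125,"dz":7,"jaw":0.1},{"rx":0,"ry":0,"rz":0.12,"dx":-2,"dy":170,"dz":7,"jaw":0.1},{"rx":0,"ry":0,"rz":0.15,"dx":-4,"dy":215,"dz":7,"jaw":0.1},{"rx":0,"ry":0,"rz":0.17,"dx":-6,"dy":260,"dz":7,"jaw":0.1},{"rx":0,"ry":0,"rz":0.19,"dx":-8,"dy":300,"dz":7,"jaw":0.1},{"rx":0,"ry":-0.003,"rz":0.191,"dx":-9,"dy":340,"dz":7,"jaw":0.1},{"rx":0,"ry":-0.003,"rz":0.191,"dx":-9,"dy":364,"dz":7,"jaw":0.1},{"rx":0,"ry":-0.003,"rz":0.191,"dx":-9,"dy":364,"dz":7,"jaw":0.1},{"rx":0,"ry":-0.003,"rz":0.191,"dx":-9,"dy":364,"dz":7,"jaw":0.1},{"rx":0,"ry":-0.003,"rz":0.191,"dx":-9,"dy":364,"dz":7,"jaw":0.1}]' 60 && python3 - <<'E'
from h import *
s=env.read_state(); print(s['force'].round(1),s['tool_pos'].round(4)); inhand('w18',.1505,10)
for X,f in((10,115),(37,95),(50,72),(60,55),(63.7,48)): delta(f'X{X} foot{f}',jx(X),95.3,f,-39.3)
C=cloud('w18'); d=load('w18')[1]; M=R.from_rotvec(s['eef_rot']).as_matrix(); Q=((C-s['tool_pos'])@M)*1000
T=load('w18')[3]; print('cam tool frame',((T[:3,3]-s['tool_pos'])@M*1000).round(0))
for a in range(-140,0,10):
    m=(Q[...,2]>a)&(Q[...,2]<a+10)&(d>0)&(abs(Q[...,1])<70)&(d<.2)
    if m.sum()>20: print(a,m.sum(),'x max',np.percentile(Q[m][:,0],98).round(0),'y',np.percentile(Q[m][:,1],[1,99]).round(0))
E
```

```text
time_s: 14.8
tool_pos: [0.531, 0.1314, 0.1415]
eef_rot: [-1.828, -2.002, -0.489]
force: [0.3, -0.1, -0.4]
grip_width: 0.296
grasp_force: 59.0
[ 0.3 -0.1 -0.4] [0.531  0.1314 0.1415]
w18 924 z 150.3 front x 19.0 want 19 y range [-23.9  21.5] yaw 5.2489190101623535
X10 foot115 d [-1.2  1.4 -0.5] r [-0.001 -0.001  0.002] tcp [530.1 132.6 141.2]
X37 foot95 d [ -3.6  28.3 -20.5] r [-0.001 -0.001  0.002] tcp [527.6 159.4 121.2]
X50 foot72 d [ -4.9  41.2 -43.5] r [-0.001 -0.001  0.002] tcp [526.4 172.4  98.2]
X60 foot55 d [ -5.8  51.2 -60.5] r [-0.001 -0.001  0.002] tcp [525.5 182.3  81.2]
X63.7 foot48 d [ -6.1  54.9 -67.5] r [-0.001 -0.001  0.002] tcp [525.1 186.   74.2]
cam tool frame [  76.    1. -162.]
-130 30 x max 21.0 y [-18.  19.]
-120 10658 x max 21.0 y [-61.  62.]
-110 17033 x max 18.0 y [-61.  62.]
-100 13712 x max 18.0 y [-56.  57.]
-90 6368 x max 18.0 y [-52.  53.]
-80 8517 x max 13.0 y [-46.  47.]
-70 3892 x max 100.0 y [-41.  43.]
-60 10353 x max 113.0 y [-18.  18.]
-50 1848 x max 99.0 y [-25.  26.]
-40 1440 x max 91.0 y [-25.  26.]
-30 1306 x max 92.0 y [-23.  24.]
-20 3481 x max 85.0 y [-24.  23.]
-10 5756 x max 89.0 y [-25.  23.]
```

```bash
python3 -m crank '[{"rx":0,"ry":0,"rz":0,"dx":-2.5,"dy":14,"dz":-4,"jaw":0.1},{"rx":0,"ry":0,"rz":0,"dx":-3.5,"dy":27,"dz":-18,"jaw":0.1},{"rx":0,"ry":0,"rz":0,"dx":-4.2,"dy":34,"dz":-29,"jaw":0.1},{"rx":0,"ry":0,"rz":0,"dx":-5,"dy":41,"dz":-40,"jaw":0.1},{"rx":0,"ry":0,"rz":0,"dx":-5.8,"dy":51,"dz":-56,"jaw":0.1},{"rx":0,"ry":0,"rz":0,"dx":-5.8,"dy":51,"dz":-56,"jaw":0.1},{"rx":0,"ry":0,"rz":0,"dx":-5.8,"dy":51,"dz":-56,"jaw":0.1}]' 60 && python3 - <<'E'
from h import *
s=env.read_state(); print(s['force'].round(1),s['q'].round(2)); inhand('w19',.0945,60)
for X,f in((63.7,48),(63.7,25)): delta(f'X{X} foot{f}',jx(X),95.3,f,-39.3)
E
```

```text
time_s: 15.55
tool_pos: [0.5252, 0.1834, 0.0861]
eef_rot: [-1.827, -2.003, -0.49]
force: [-0.1, -0.4, 0.3]
grip_width: 0.293
grasp_force: 59.0
[-0.1 -0.4  0.3] [-0.14  0.39  1.83  0.57  1.13 -0.54]
w19 883 z 94.8 front x 71.3 want 69 y range [-22.9  22.7] yaw 5.3913984298706055
X63.7 foot48 d [ -0.6   2.9 -12.4] r [-0.001  0.     0.001] tcp [525.1 186.   74.2]
X63.7 foot25 d [ -0.6   2.9 -35.4] r [-0.001  0.     0.001] tcp [525.1 186.   51.2]
```

```bash
python3 -m crank '[{"rx":0,"ry":0,"rz":0,"dx":-0.2,"dy":1.5,"dz":-4,"jaw":0.1},{"rx":0,"ry":0,"rz":0,"dx":-0.2,"dy":1.5,"dz":-8,"jaw":0.1},{"rx":0,"ry":0,"rz":0,"dx":-0.2,"dy":1.5,"dz":-8,"jaw":0.1},{"rx":0,"ry":0,"rz":0,"dx":-0.2,"dy":1.5,"dz":-8,"jaw":0.1}]' 60 && python3 - <<'E'
from h import *
for k in 'abc':
    s=env.read_state(); print(s['force'].round(1),s['tool_pos'].round(4)); inhand('w20'+k,.0865,63.7)
    C=cloud('w20'+k); q=C[...,:2]*1000-jx(0); x=q@np.array([-.0924,.9957]); y=q@np.array([-.9957,-.0924])
    m=(abs(C[...,2]-.0475)<.003)&(abs(y)<28)&(x>60)&(x<105); print('stop x',m.sum(),np.percentile(x[m],[1,3,50]).round(1) if m.sum() else '')
E
```

```text
time_s: 16.0
tool_pos: [0.5252, 0.1846, 0.0785]
eef_rot: [-1.827, -2.003, -0.491]
force: [-0.8, -0.9, -0.1]
grip_width: 0.291
grasp_force: 59.0
[-0.8 -0.9 -0.1] [0.5252 0.1846 0.0785]
w20a 870 z 87.2 front x 72.5 want 72.7 y range [-23.   22.6] yaw 5.184909343719482
stop x 349 [77.1 77.2 78. ]
[-0.2 -0.3 -0.7] [0.5253 0.1846 0.0785]
w20b 868 z 87.3 front x 72.6 want 72.7 y range [-23.1  22.4] yaw 5.232954978942871
stop x 306 [77.2 77.2 77.9]
[-0.4 -1.1 -0.3] [0.5254 0.1847 0.0786]
w20c 864 z 87.3 front x 72.6 want 72.7 y range [-23.1  22.4] yaw 5.347089767456055
stop x 268 [77.1 77.2 77.9]
```

Centred: the front edge is at 72.6 against 72.7 wanted. I'll go down in small steps.

```bash
python3 -m crank '[{"rx":0,"ry":0,"rz":0,"dx":0,"dy":0,"dz":-3,"jaw":0.1},{"rx":0,"ry":0,"rz":0,"dx":0,"dy":0,"dz":-6,"jaw":0.1},{"rx":0,"ry":0,"rz":0,"dx":0,"dy":0,"dz":-9,"jaw":0.1},{"rx":0,"ry":0,"rz":0,"dx":0,"dy":0,"dz":-12,"jaw":0.1},{"rx":0,"ry":0,"rz":0,"dx":0,"dy":0,"dz":-12,"jaw":0.1}]' 60 && python3 - <<'E'
from h import *
s=env.read_state(); print(s['force'].round(1),s['tool_pos'].round(4)); inhand('w21',.0755,63.7)
E
```

```text
time_s: 16.65
tool_pos: [0.5248, 0.1848, 0.0659]
eef_rot: [-1.827, -2.003, -0.49]
force: [-1.0, 0.2, -0.2]
grip_width: 0.291
grasp_force: 59.0
[-1.   0.2 -0.2] [0.5248 0.1848 0.0659]
w21 948 z 74.7 front x 72.7 want 72.7 y range [-22.6  22.9] yaw 5.266363620758057
```

Freely inside (foot at 39 mm, below the plate and stop tops) with no force. Continuing down.

```bash
python3 -m crank '[{"rx":0,"ry":0,"rz":0,"dx":0,"dy":0,"dz":-5,"jaw":0.1},{"rx":0,"ry":0,"rz":0,"dx":0,"dy":0,"dz":-10,"jaw":0.1},{"rx":0,"ry":0,"rz":0,"dx":0,"dy":0,"dz":-15,"jaw":0.1},{"rx":0,"ry":0,"rz":0,"dx":0,"dy":0,"dz":-20,"jaw":0.1},{"rx":0,"ry":0,"rz":0,"dx":0,"dy":0,"dz":-23,"jaw":0.1},{"rx":0,"ry":0,"rz":0,"dx":0,"dy":0,"dz":-23,"jaw":0.1},{"rx":0,"ry":0,"rz":0,"dx":0,"dy":0,"dz":-23,"jaw":0.1}]' 60 && python3 - <<'E'
from h import *
s=env.read_state(); print(s['force'].round(1),s['tool_pos'].round(4)); inhand('w22',.0515,63.7)
E
```

```text
time_s: 17.4
tool_pos: [0.5252, 0.1848, 0.0434]
eef_rot: [-1.827, -2.003, -0.491]
force: [1.0, -0.0, -0.6]
grip_width: 0.288
grasp_force: 59.0
[ 1.  -0.  -0.6] [0.5252 0.1848 0.0434]
w22 1110 z 51.9 front x 78.3 want 72.7 y range [-24.8  26.6] yaw 5.213012218475342
```

```bash
python3 -m crank '[{"rx":0,"ry":0,"rz":0,"dx":0,"dy":0,"dz":-2,"jaw":0.1},{"rx":0,"ry":0,"rz":0,"dx":0,"dy":0,"dz":-4,"jaw":0.1},{"rx":0,"ry":0,"rz":0,"dx":0,"dy":0,"dz":-4.8,"jaw":0.1},{"rx":0,"ry":0,"rz":0,"dx":0,"dy":0,"dz":-4.8,"jaw":0.1},{"rx":0,"ry":0,"rz":0,"dx":0,"dy":0,"dz":-4.8,"jaw":0.1}]' 60 && python3 - <<'E'
from h import *
s=env.read_state(); print(s['force'].round(1),s['tool_pos'].round(4)); inhand('w23',.0475,63.7)
C=cloud('w23'); q=C[...,:2]*1000-jx(0); y=q@np.array([-.9957,-.0924]);x=q@np.array([-.0924,.9957])
m=(abs(C[...,2]-.0475)<.004)&(abs(y)<24)&(x<76)&(x>62); m2=(abs(C[...,2]-.0475)<.004)&(abs(y)<24)&(x>76)&(x<95)
print('plate z',np.median(C[m][:,2]),'stop z',np.median(C[m2][:,2]),np.histogram(x[m|m2],np.arange(62,84,1))[0])
E
```

```text
time_s: 17.95
tool_pos: [0.5252, 0.1848, 0.0388]
eef_rot: [-1.827, -2.004, -0.491]
force: [0.0, -0.2, 1.6]
grip_width: 0.291
grasp_force: 59.3
[ 0.  -0.2  1.6] [0.5252 0.1848 0.0388]
w23 1672 z 47.3 front x 77.8 want 72.7 y range [-27.9  28. ] yaw 5.193680763244629
plate z 0.047396339949785926 stop z 0.04743123822835174 [  0   0   3   7  35 110  83 144 178 181 169   0  15 238 186 187 187 185
 183 176 182]
```

Seated: the plate top is level with the stop (47.4), and there is board contact. I'll release and back out.

```bash
python3 -m crank '[{"rx":0,"ry":0,"rz":0,"dx":0,"dy":0,"dz":0,"jaw":0.5},{"rx":0,"ry":0,"rz":0,"dx":0,"dy":0,"dz":0,"jaw":0.5},{"rx":0,"ry":0,"rz":0,"dx":0,"dy":0,"dz":0,"jaw":0.5},{"rx":0,"ry":0,"rz":0,"dx":0.5,"dy":-5,"dz":8.7,"jaw":0.5},{"rx":0,"ry":0,"rz":0,"dx":2,"dy":-20,"dz":35,"jaw":0.5},{"rx":0,"ry":0,"rz":0,"dx":4,"dy":-40,"dz":69,"jaw":0.5},{"rx":0,"ry":0,"rz":0,"dx":6,"dy":-60,"dz":104,"jaw":0.5},{"rx":0,"ry":0,"rz":0,"dx":8,"dy":-90,"dz":140,"jaw":0.5},{"rx":0,"ry":0,"rz":0,"dx":10,"dy":-130,"dz":160,"jaw":0.5},{"rx":0,"ry":0,"rz":0,"dx":10,"dy":-130,"dz":160,"jaw":0.5},{"rx":0,"ry":0,"rz":0,"dx":10,"dy":-130,"dz":160,"jaw":0.5}]' 60 && python3 - <<'E'
from h import *
grab('wrist','w24'); p=load('w24')[0]; plates('w24')
C=cloud('w24'); q=C[...,:2]*1000-jx(0); y=q@np.array([-.9957,-.0924]);x=q@np.array([-.0924,.9957])
m=(abs(C[...,2]-.0475)<.003)&(abs(y)<22)&(x>36)&(x<95); print(np.median(C[m&(x<54)][:,2]),np.median(C[m&(x>54)&(x<74)][:,2]),np.histogram(x[m],np.arange(36,90,2))[0])
cv2.imwrite('pics/w24c.png',cv2.resize(p[0:300,200:500,::-1],None,fx=2,fy=2,interpolation=cv2.INTER_CUBIC))
E
```

```text
time_s: 19.1
tool_pos: [0.5355, 0.0537, 0.1994]
eef_rot: [-1.83, -2.003, -0.492]
force: [-0.1, -0.3, -0.9]
grip_width: 0.499
grasp_force: 0.0
0.047481910639775915 0.04736007545800805 [28 21 29 29 28 32 53 81 44 86 28 24 27 27 29 35 52 75 11 73 80 73 65 71
 72 73]
```

View pics/w24c.png

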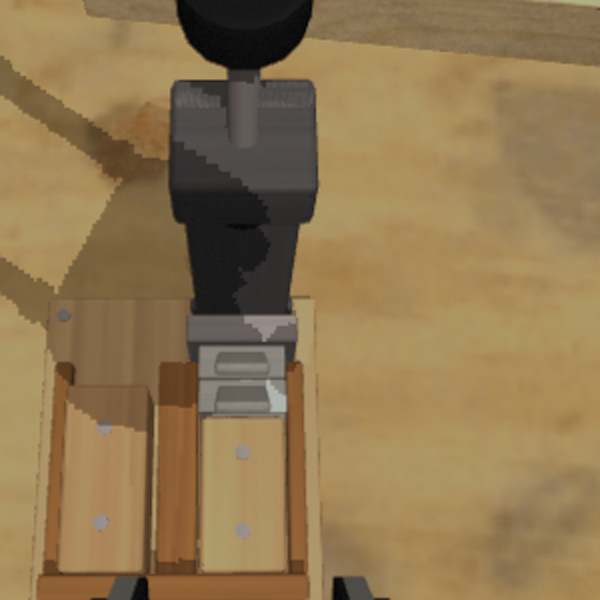

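The picture shows both plates upright between the block and the stop, at crop (242,362) and (242,398), tops level. The 4 mm left over takes no third plate, and plate C was not touched.

```bash
python3 -c "from workcell import env; print(env.finish_job())"
```

```text
the job is handed in; nothing more can be done
None
```

Two spacer plates now stand upright and fully down in the 40 mm gap, with about 4 mm to spare (too little for a third); the third plate is still on the bench, nothing else was touched, and the job was handed in at about 19 s.

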